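Take the filter cassette out of the bench dust extractor

ROBOT

A 7-joint arm with a two-finger parallel gripper is mounted at the origin on the work surface. World frame = base frame: x ahead of the robot, y to its left, z up, the work surface at z = 0. Lengths are in mm, angles in rad, forces in N, time in s.
With the tool pointing down it reaches from about 425 to 875 mm from the base axis. Payload 4.7 kg.
Tool frame: the origin (TCP) lies on the centre line of the jaws, within the pads' length; the fingertips stand ctrl.tcp_to_tips ahead of it and the grasp point (between the pads) lies 11 mm behind it (ctrl.tcp_to_tips is the distance from the TCP to the fingertips, in mm); z points along the fingers, y is the direction in which the jaws open and shut (so a half turn about z gives the same grasp; the last joint's range is limited). The gripper opens to 85 mm and grips with 20 to 120 N. Pads are 22 mm wide; open, the fingers measure 114 mm over their backs; the gripper's body (76 mm by 85 mm) begins 54 mm behind the grasp point. The pads swing forward as they close: fully open they stand 13 mm farther back than shut.
Start: joints at [1.128, 0.321, -0.07, 1.45, 0.023, 1.371, -0.057], TCP at [286.685, -583.383, 239.349] pointing down, gripper open.
Joint ranges: [-2.86, 2.86], [-0.3, 2.09], [-1.38, 1.24], [0.06, 2.45], [-1.56, 4.7], [0.09, 2.05], [-2.69, 2.69]. Speed limits (rad/s): [2.57, 2.57, 3.14, 3.14, 3.14, 3.14, 3.14].

INTERFACE

Orientations are given as a unit quaternion [w, x, y, z].
In Python, from workcell import ctrl, cams gives the robot as it stands.
- The arm moves only by the tool arm_command, never from a script. Its argument "moves" is a list that holds one entry, the list of rows, each a list of 7 numbers: the turn, a rotation vector about the tool's x, y, z in degrees, then the shift along the tool's x, y, z in cm, then the opening, from 0 (shut) to 1 (fully open). In form: [[[rx, ry, rz, tx, ty, tz, fingers], ...]]. A call has 1 to 12 rows; each row is the pose to reach, as a shift and turn from the pose commanded when the call began, along the tool's axes at that moment; what a row does not reach only later rows make up. A row lasts 1/10 s, in which the tool goes at most 50 mm and 8.59 degrees, less where a joint would pass 70% of its speed; a pose out of reach is approached as far as the arm can. A call with a gripper value outside its range is refused whole. The fingers move at their own pace and stop on an object; the grip force is fixed at half the most. Time passes only in rows, so rows that repeat a pose let the fingers close. It gives the time, the measured TCP pose, the force and the opening at its end, in the units of the state.
- ctrl.state(): the state, without advancing time (a new reading comes with each control period).
- cams.capture(name): name is "scene" or "top"; returns the picture (420x560x3 uint8, blue, green, red); there is no depth.
- cams.camera_model(name): a dict with "fovy" (degrees; the focal length in pixels is half the picture's height over the tangent of half this angle, whatever the lens; pixels are square), "cx", "cy" (the principal point, pixels), "xyz" and "rotation" of the camera in the world. Camera axes: x right, y down, z forward; pixel columns grow to the right and rows downward; lengths in mm; the calibration is good to about 2 mm. A picture is of the moment at which its call begins. camera_model takes no time and is no camera call.
- ctrl.finish_job(): hands the job in, once; it reports no verdict.
The state is a dict: "t": time; "qpos": joint angles; "joint_vel": joint speeds; "tau": joint torques, N m; "position": TCP position; "orientation": TCP orientation; "ft_force": force on the tool from outside, world axes, zero at the start; "ft_torque": the same for the moment, N m; "grip_width": finger opening in mm.
Only numpy, scipy, OpenCV 4.12 (cv2) and the standard library are available. Lean on these libraries where they do the work, as an engineer would, in place of code of your own. Each camera call takes 0.05 s, during which the arm holds its last target.

TASK

Stop the bench dust extractor: press its push button fully down and let it spring back up. Then pinch the two side catches of its filter cassette together between the fingers, lift the cassette out and finish while still holding it by the pinched catches, at rest and level so that no dust spills, with its underside at least 3 cm above the extractor's top. Leave the other things on the bench and on the extractor where they are.

Things in the scene. Friction and masses are not known exactly. Their poses are not given: they have to be found in the camera images.
- extractor: fixed bench-top dust extractor: grey sheet-metal box 230 (its x) by 320 mm (its y) on rubber feet, its flat aluminium top 130 mm above the bench. Origin: centre of its underside, at bench level; z up; at yaw 0 its x points away from the robot, y to the robot's left. It stands in the middle of the bench (up to 15 cm off), turned up to 0.4 rad. A black control panel lies along the -y side of the top.
- button (a joint): travel of the spring push button: 0 = up, 0.006 m = fully down. The spring takes 1.5 N to start and 5 N fully down; the button comes up by itself when let go.
- button_top (a point): centre of the push button's flat round top; moves with it. Bare steel, 24 mm across, in a grey ring 40 mm across and 12 mm high, at x -62, y -105 mm on the extractor; 22 mm above the extractor's top when up; pressed straight down. Beside it on the panel, towards +x: a fixed grey speed knob (30 mm across, 14 mm tall, at x 0) and a round gauge (52 mm across, 12 mm tall, at x 65).
- well_mouth (a point): centre of the filter well's mouth, level with the extractor's top, at x 0, y +45 mm on the extractor. The mouth is 144 mm (extractor's x) by 62 mm (y); the well is 64 mm deep.
- cassette: loose filter cassette, 0.2 to 0.45 kg, seated in the well: black rim flange 156 (x) by 72 (y) by 4 mm on the extractor's top, pleated body 140 x 57 mm reaching 50 mm down (2 mm play all round), black head 52 (x) by 36 (y) mm, 42 mm tall, between two catches. Origin: centre of the flange's underside, at the extractor's top when seated. Its x, y lie along the extractor's; z up. It comes out straight up.
- cassette_grip (a point): point on the cassette midway between the two catch tabs at the height to grip them, 30 mm above the cassette's origin
- cassette_foot (a point): centre of the underside of the cassette's filter body, 50 mm below the cassette's origin
- catch_left_pad (a point): middle of the ribbed outer face of the +y catch tab, 30 mm above the cassette's origin; moves with the catch. Each tab is upright grey plastic, 30 mm wide (cassette's x), 5 mm thick, from 3 to 48 mm above the cassette's origin. The tabs' outer faces look to the cassette's +y and -y and are 62 mm apart at rest, 49 mm when fully pinched.
- catch_right_pad (a point): the same on the -y catch tab
- catch_left (a joint): how far the +y catch is pushed inwards along the cassette's y: 0 = out, latched; 0.0065 m = pinched fully in, on its stop. Spring: 3 N to start, 8 N at the stop; the stop bears a firm grip. Each catch has a nose under the edge of the well, so the cassette comes out only with both pushed in more than about 5 mm.
- catch_right (a joint): the same for the -y catch
- loupe: bystander: black eye loupe, a 33 mm round cup 26 mm tall with a steel band, standing on the extractor's top beside the filter cassette; origin at the middle of its underside
- movement_holder: bystander: aluminium watch movement holder with a brass movement in it, 62 x 48 mm, 16 mm tall, on the bench; origin at the middle of its underside
- dial_gauge: bystander: round brass dial gauge lying face up, 60 mm across, 16 mm tall, with a thin steel stem, on the bench; origin at the middle of its underside
- screwdriver: bystander: slim dark steel screwdriver, 130 mm long, lying on the bench; origin at the middle of its underside
- blower: bystander: black rubber air blower, 54 mm across, 85 mm tall with a narrow nozzle pointing up, on the bench; origin at the middle of its underside
- parts_tray: bystander: open aluminium tray 110 x 80 x 18 mm with six compartments, on the bench; origin at the middle of its underside
- oil_cups: bystander: dark steel block 74 x 30 mm, 20 mm tall, with three round oil cups, on the bench; origin at the middle of its underside
Things that resemble listed ones, but are neither listed nor needed, are in the scene too. What is shaped like the cassette but green or purple is not meant.

How it is judged:
By the outcome, as a careful person would: the job done as asked, in the order asked, and still so for the second after the job is handed in, while the arm keeps its last pose, push and grip.
It also fails if it takes over 42 s, if anything falls off the work surface, if the arm or the gripper's body presses on something with over 40 N, if the wrist force passes 120 N, or if a joint passes its speed limit or range.

## Working session

There is one attempt and no reset: what is moved stays moved. The work goes in short steps, Python scripts to look and compute and a tool call to move; the robot and the scene stay as the last step left them, time stands still between calls to the robot, and variables do not carry over. Pictures are saved under pics/ and viewed, and the job is handed in when it is done.

Besides the shell and the picture viewer there is one more tool, called after "Request:" in YAML: its name, and indented under it one key for each argument. arm_command: Moves the arm, as the interface text tells. Its arguments: {"type":"object","properties":{"moves":{"type":"array","items":{"type":"array","items":{"type":"array","items":{"type":"number"}}}}},"required":["moves"]}

```bash
ls; mkdir -p pics; python3 - <<'E'
from workcell import ctrl, cams
import cv2
print(ctrl.state()); print(ctrl.tcp_to_tips)
for n in ("scene","top"):
    im=cams.capture(n); cv2.imwrite(f"pics/{n}0.png",im); print(n,cams.camera_model(n))
print(ctrl.state()['t'])
E
```

```text
pics
{'t': 0.0, 'qpos': array([ 1.12809989,  0.32180925, -0.07007741,  1.45167497,  0.02257019,
        1.37082251, -0.05691117]), 'joint_vel': array([ 0.00165351, -0.00094214, -0.00076745, -0.00072565, -0.00025211,
       -0.001506  , -0.0004546 ]), 'tau': array([-7.42704997e-04, -4.93581498e+01, -3.82595574e-01, -3.14333546e+01,
        1.29652579e-02,  1.13996040e-02,  6.39089464e-06]), 'position': array([ 286.42539357, -582.89714678,  238.23237577]), 'orientation': array([-9.29785402e-04,  9.74029128e-01,  2.26420690e-01, -2.53777732e-04]), 'ft_force': array([-0.40061448,  0.71168557, -0.4434741 ]), 'ft_torque': array([ 0.01387703,  0.02082529, -0.00172941]), 'grip_width': 85.40154549083626}
8.0
scene {'fovy': 43.22427148216213, 'cx': 283.83033649202866, 'cy': 202.9341861287145, 'xyz': array([1408.27391548, -310.71431971,  729.28941296]), 'rotation': array([-0.38659903,  0.72578871,  0.50710102, -0.25810946])}
top {'fovy': 55.914238592445166, 'cx': 283.12369484580705, 'cy': 214.57339972784638, 'xyz': array([402.98204144,  36.68588322, 946.45095383]), 'rotation': array([-0.05423667,  0.70781986, -0.70164031,  0.06123974])}
0.1
```

View pics/scene0.png

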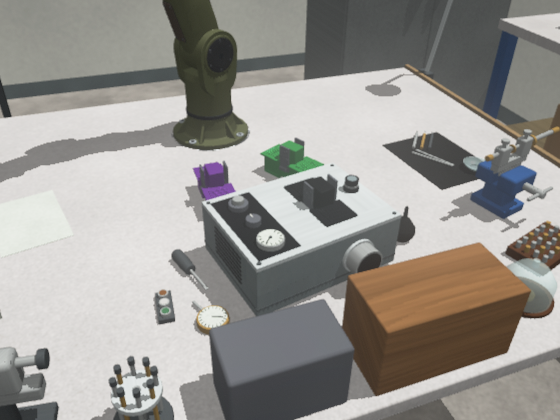

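View pics/top0.png

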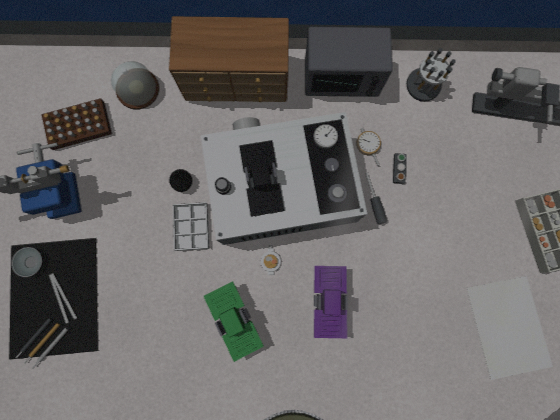

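Top view: the extractor is around (285,178). Its black panel is on the right, with gauge (325,135), knob (332,165) and button (338,193). There are three cassette-shaped things: black at (262,178) in the extractor, green at (233,320) and purple at (331,302) on the bench. The black one fits the description. I'll confirm it in enlarged crops.

```bash
cat > h.py <<'E'
import numpy as np, cv2
from scipy.spatial.transform import Rotation as R
from workcell import ctrl, cams
def model(n):
    m=cams.camera_model(n); w,x,y,z=m['rotation']
    return m, R.from_quat([x,y,z,w]).as_matrix(), 210/np.tan(np.radians(m['fovy']/2))
def ray(n,u,v):
    m,Rm,f=model(n); d=Rm@np.array([(u-m['cx'])/f,(v-m['cy'])/f,1]); return m['xyz'],d/np.linalg.norm(d)
def plane(n,u,v,z):
    o,d=ray(n,u,v); return o+d*(z-o[2])/d[2]
def proj(n,p):
    m,Rm,f=model(n); c=Rm.T@(np.asarray(p,float)-m['xyz']); return np.array([m['cx']+f*c[0]/c[2],m['cy']+f*c[1]/c[2]])
def tri(a,b):
    o1,d1=ray('scene',*a);o2,d2=ray('top',*b)
    A=np.stack([d1,-d2],1);s=np.linalg.lstsq(A,o2-o1,rcond=None)[0]
    p,q=o1+s[0]*d1,o2+s[1]*d2; return (p+q)/2,np.linalg.norm(p-q)
E
python3 - <<'E'
import cv2,numpy as np
t=cv2.imread('pics/top0.png');s=cv2.imread('pics/scene0.png')
g=lambda im:np.clip(255*(im/255.)**0.6,0,255).astype(np.uint8)
cv2.imwrite('pics/topc.png',cv2.resize(g(t[105:250,190:380]),None,fx=4,fy=4,interpolation=cv2.INTER_CUBIC))
cv2.imwrite('pics/scenec.png',cv2.resize(g(s[160:300,195:405]),None,fx=3.8,fy=3.8,interpolation=cv2.INTER_CUBIC))
E
```

```text
(no output)
```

View pics/topc.png

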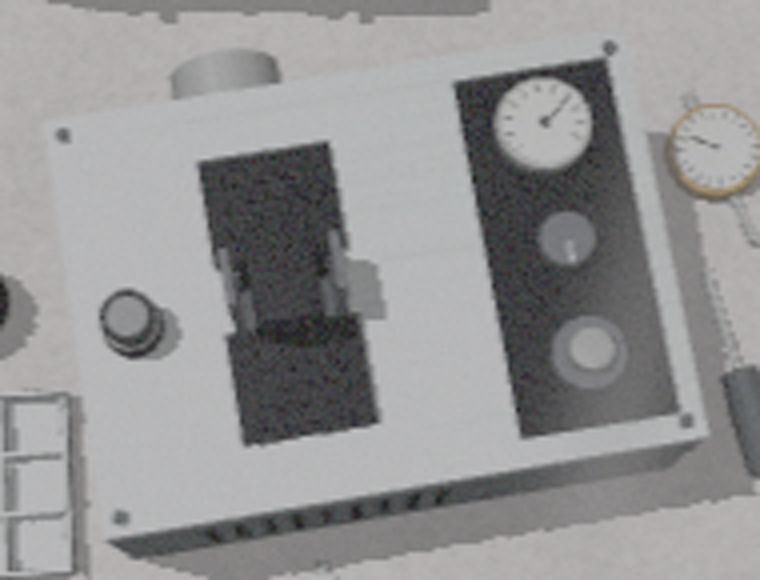

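View pics/scenec.png

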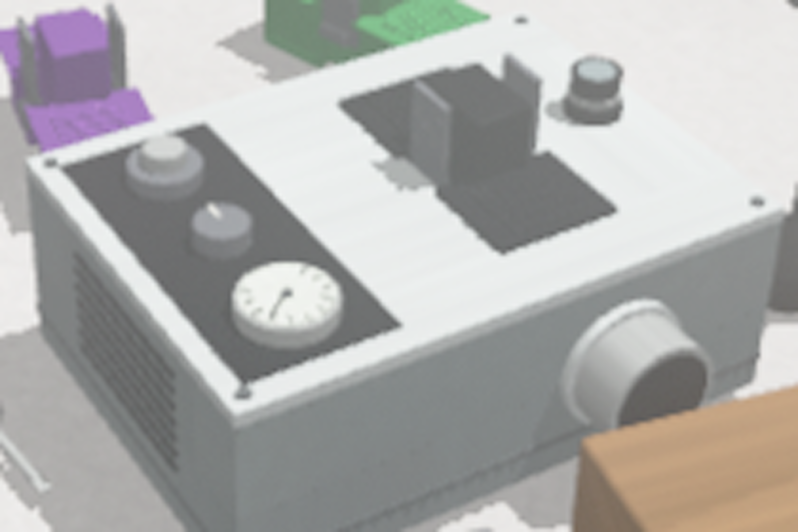

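The crops confirm that the black cassette sits in the extractor's top, with grey catches at top-crop (235,290) and (335,275). The steel button is in its grey ring at top-crop (592,347) / scene-crop (163,152). Next I triangulate these points.

```bash
python3 - <<'E'
from h import *
T=lambda x,y:((x+.5)/4-.5+190,(y+.5)/4-.5+105)
S=lambda x,y:((x+.5)/3.8-.5+195,(y+.5)/3.8-.5+160)
P={}
for k,t,s in [('screw+x+y',(64,136),(757,202)),('screw+x-y',(610,48),(243,392)),('screw-x-y',(686,421),(50,162)),('screw-x+y',(121,518),(521,20)),
 ('fl+x+y',(198,161),(616,211)),('fl+x-y',(330,143),(503,254)),('fl-x-y',(380,422),(339,102)),('fl-x+y',(246,445),(481,65)),
 ('button',(592,347),(163,150)),('gauge',(543,121),(288,297)),('knob',(567,236),(222,222)),
 ('Rtab+x',(333,231),(447,97)),('Rtab-x',(347,284),(415,82)),('Ltab+x',(219,250),(540,75)),('Ltab-x',(238,303),(508,56)),('loupe',(128,315),(597,70))]:
    p,e=tri(S(*s),T(*t)); P[k]=p; print(k,p.round(1),round(e,1))
c=np.mean([P[k] for k in P if 'screw' in k],0)
yv=(P['screw+x+y']-P['screw+x-y'])+(P['screw-x+y']-P['screw-x-y']);xv=(P['screw+x+y']-P['screw-x+y'])+(P['screw+x-y']-P['screw-x-y'])
print(c,np.arctan2(-yv[0],yv[1]),np.arctan2(xv[1],xv[0]))
f=np.mean([P[k] for k in P if 'fl' in k],0)
yv=(P['fl+x+y']-P['fl+x-y'])+(P['fl-x+y']-P['fl-x-y']);xv=(P['fl+x+y']-P['fl-x+y'])+(P['fl+x-y']-P['fl-x-y'])
print(f,np.arctan2(-yv[0],yv[1]),np.arctan2(xv[1],xv[0]))
yaw=.19
def loc(p,yaw):
    d=p-c; return np.array([np.cos(yaw)*d[0]+np.sin(yaw)*d[1],-np.sin(yaw)*d[0]+np.cos(yaw)*d[1],d[2]])
yaw=np.arctan2(xv[1],xv[0])
for k in P: print(k,loc(P[k],yaw).round(1))
# contours for button, flange in top
im=cv2.imread('pics/top0.png'); g=cv2.cvtColor(im,cv2.COLOR_BGR2GRAY)
m=(g<75).astype(np.uint8)*255; m[:, :235]=0; m[:,290:]=0; m[:135]=0; m[225:]=0
cs,_=cv2.findContours(m,cv2.RETR_EXTERNAL,cv2.CHAIN_APPROX_NONE); k=max(cs,key=cv2.contourArea); print('flange rect',cv2.minAreaRect(k))
b=g[180:205,320:352]; print(b[::2,::2])
E
```

```text
screw+x+y [701.6 196.7 130.2] 1.4
screw+x-y [755.  -98.6 131.2] 1.7
screw-x-y [ 548.8 -135.7  130.7] 2.5
screw-x+y [495.1 159.1 130.4] 1.2
fl+x+y [687.4 123.5 132.4] 2.6
fl+x-y [699.4  54.  130.8] 0.2
fl-x-y [546.5  25.6 132.7] 1.0
fl-x+y [537.1 104.  134.1] 18.1
button [583.8 -84.1 149.3] 2.5
gauge [708.9 -60.7 141.1] 2.2
knob [644.9 -72.5 143.2] 2.1
Rtab+x [633.9  50.1 183.9] 1.8
Rtab-x [608.2  43.2 178.8] 1.1
Ltab+x [624.5 106.8 179.8] 2.4
Ltab-x [598.6  98.6 177.6] 1.3
loupe [596.6 155.2 156.5] 1.2
[625.12899785  30.39238391 130.62749592] 0.17954493885913808 0.17900226300132913
[617.59981901  76.78394979 132.4977466 ] 0.14376696330258373 0.15666715520541533
screw+x+y [101.5 152.4  -0.4]
screw+x-y [ 108.1 -147.7    0.6]
screw-x-y [-1.013e+02 -1.521e+02  1.000e-01]
screw-x+y [-108.3  147.4   -0.2]
fl+x+y [76.  82.3  1.7]
fl+x-y [77.  11.7  0.2]
fl-x-y [-78.4   7.5   2.1]
fl-x+y [-75.4  86.5   3.5]
button [ -58.7 -106.6   18.7]
gauge [  68.6 -103.1   10.5]
knob [   3.4 -104.7   12.6]
Rtab+x [11.7 18.1 53.2]
Rtab-x [-14.7  15.2  48.2]
Ltab+x [11.3 75.5 49.2]
Ltab-x [-15.5  71.5  47. 
[... 312 characters left out ...]
  74  63  55  51  59  63  60]
 [ 22  24  27  26  30  42  70  75  77  84  77  77  59  58  60  60]
 [ 23  20  23  31  42  75  76  98 115 115 111  79  77  58  62  63]
 [ 27  25  24  27  58  73  87 116 117 114 116 102  71  63  62  62]
 [ 20  30  32  29  61  76  90 120 119 117 117 112  71  75  60  58]
 [ 28  24  25  30  65  79  70 123 121 119 115 100  74  77  61  63]
 [ 22  27  27  34  52  77  73  64 111 120  97  67  82  65  65  61]
 [ 29  24  34  34  33  70  77  78  73  74  76  81  77  63  65  61]
 [ 36  27  23  25  38  43  64  79  81  79  81  79  61  61  64  62]
 [ 22  26  34  36  23  43  45  51  56  59  58  59  64  63  60  61]
 [ 18  26  33  34  38  44  45  48  55  54  61  62  60  63  65  63]]
```

The yaw is about 0.179 rad from screws and flange. The extractor top is at z≈130.6, the centre at (625,30), the button at (583.5,-84,~150) and the tabs' midpoint at (616.7,74.7). These agree with the text's layout. Now I compute the move to above the button.

```bash
cat >> h.py <<'E'
def delta(target,yaw=0.179):
    s=ctrl.state(); w,x,y,z=s['orientation']; Rc=R.from_quat([x,y,z,w])
    Rt=R.from_euler('z',yaw)*R.from_euler('x',np.pi)
    print('t',round(s['t'],2),'pos',s['position'].round(1),'rotvec deg',np.degrees((Rc.inv()*Rt).as_rotvec()).round(2),
      'shift cm',(Rc.inv().apply(np.array(target,float)-s['position'])/10).round(2),'F',s['ft_force'].round(1),'w',round(s['grip_width'],1))
E
python3 -c "
from h import *
delta([583.3,-84,200])"
```

```text
t 0.1 pos [ 286.5 -582.9  238.3] rotvec deg [-0.1   0.02 15.92] shift cm [ 48.65 -31.68   3.88] F [-0.2  0.4  0.4] w 85.4
```

Request:
arm_command:
  moves:
    - [[0, 0, 2, 3, -2, 0, 0], [0, 0, 4, 7, -4.6, 0, 0], [0, 0, 6, 11, -7.2, 0, 0], [0, 0, 8, 15.5, -10.1, 0, 0], [0, 0, 10, 20, -13, 0, 0], [0, 0, 12, 24.5, -16, 0, 0], [0, 0, 14, 29, -19, 0, 0], [0, 0, 15.9, 33.5, -21.9, 0, 0], [0, 0, 15.9, 38, -24.8, 0.5, 0], [0, 0, 15.9, 42.5, -27.7, 1, 0], [0, 0, 15.9, 46, -30, 2, 0], [0, 0, 15.9, 48.65, -31.7, 3, 0]]

```text
t: 1.3
position: [583.4, -84.2, 210.0]
orientation: [0.0, 0.996, 0.09, 0.001]
ft_force: [-0.1, -1.0, -0.4]
grip_width: -0.1
```

Request:
arm_command:
  moves:
    - [[0, 0, 0, 0, 0, 0, 0], [0, 0, 0, 0, 0, 0, 0], [0, 0, 0, 0, 0, 0, 0]]

```text
t: 1.6
position: [581.9, -87.7, 209.6]
orientation: [0.0, 0.996, 0.089, -0.0]
ft_force: [-0.2, -0.1, 0.7]
grip_width: 0.1
```

```bash
python3 - <<'E'
from h import *
delta([583.3,-84,165])
for n in ("scene","top"):
    im=cams.capture(n); cv2.imwrite(f"pics/{n}1.png",im)
a=cv2.imread('pics/scene1.png')[130:300,170:400];b=cv2.imread('pics/top1.png')[105:275,240:400]
cv2.imwrite('pics/b1.png',np.hstack([cv2.resize(a,None,fx=2,fy=2),cv2.resize(b,None,fx=2,fy=2)]))
E
```

```text
t 1.6 pos [581.9 -87.7 209.6] rotvec deg [ 0.05  0.06 -0.09] shift cm [ 0.2  -0.34  4.46] F [-0.2 -0.1  0.7] w 0.1
```

View pics/b1.png

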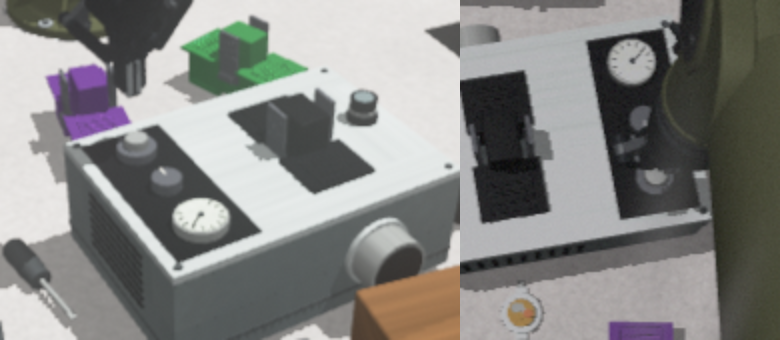

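The picture shows the shut fingertips at about scene-crop (133,92), above and level with the button at (137,143). The button is still unobstructed. I'll descend to just above it.

Request:
arm_command:
  moves:
    - [[0, 0, 0, 0.1, -0.15, 1.5, 0], [0, 0, 0, 0.2, -0.35, 3.5, 0], [0, 0, 0, 0.2, -0.35, 4.4, 0], [0, 0, 0, 0.2, -0.35, 4.4, 0], [0, 0, 0, 0.2, -0.35, 4.4, 0]]

```text
t: 2.2
position: [583.8, -82.6, 165.9]
orientation: [0.0, 0.996, 0.089, -0.0]
ft_force: [0.1, 0.2, 0.4]
grip_width: -0.0
```

```bash
python3 - <<'E'
from h import *
delta([583.3,-84,160])
s=ctrl.state()['position'].copy(); tip=s-[0,0,8]
for n in ("scene","top"):
    im=cams.capture(n); cv2.imwrite(f"pics/{n}2.png",im); print(n,proj(n,tip),proj(n,[583.3,-84,152.3]))
a=cv2.imread('pics/scene2.png')[150:250,190:290]
cv2.imwrite('pics/b2.png',cv2.resize(a,None,fx=5,fy=5))
E
```

```text
t 2.2 pos [583.8 -82.6 165.9] rotvec deg [ 0.01  0.   -0.02] shift cm [-0.07  0.13  0.59] F [0.1 0.2 0.4] w -0.0
scene [238.7705955  195.32197189] [238.10117525 197.7108687 ]
top [338.11724325 190.61592994] [338.38916865 191.46646151]
```

View pics/b2.png

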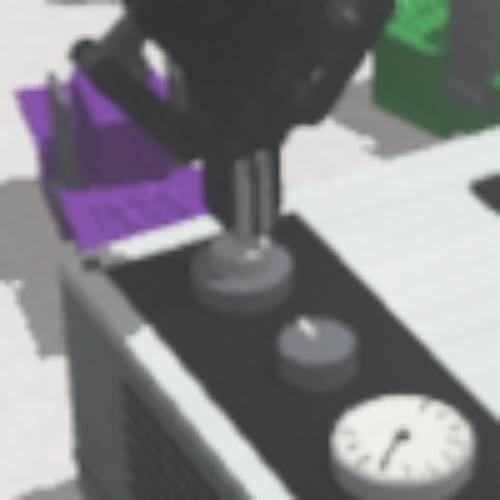

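The tips hang centred just above the steel button cap, scene-crop (245,240). I'll press slowly and watch the force.

Request:
arm_command:
  moves:
    - [[0, 0, 0, -0.05, 0.12, 0.3, 0], [0, 0, 0, -0.05, 0.12, 0.6, 0], [0, 0, 0, -0.05, 0.12, 0.8, 0], [0, 0, 0, -0.05, 0.12, 1.0, 0], [0, 0, 0, -0.05, 0.12, 1.0, 0]]

```text
t: 2.8
position: [583.8, -83.8, 156.2]
orientation: [0.0, 0.996, 0.089, 0.0]
ft_force: [-1.0, -1.6, 3.6]
grip_width: -0.2
```

Request:
arm_command:
  moves:
    - [[0, 0, 0, 0, 0, 0.1, 0], [0, 0, 0, 0, 0, 0.2, 0], [0, 0, 0, 0, 0, 0.3, 0], [0, 0, 0, 0, 0, 0.35, 0], [0, 0, 0, 0, 0, 0.35, 0], [0, 0, 0, 0, 0, 0.35, 0]]

```text
t: 3.4
position: [583.8, -83.8, 154.0]
orientation: [0.001, 0.996, 0.089, 0.0]
ft_force: [-2.7, -1.5, 11.3]
grip_width: 0.1
```

The force rose to 11 N and z stalled at 154.0, so the button is on its stop. I'll retract and open the fingers.

Request:
arm_command:
  moves:
    - [[0, 0, 0, 0, 0, -0.5, 0], [0, 0, 0, 0, 0, -1.5, 0], [0, 0, 0, 0, 0, -4, 0], [0, 0, 0, 0, 0, -7, 0], [0, 0, 0, 0, 0, -10, 0.9], [0, 0, 0, 0, 0, -10, 0.9]]

```text
t: 4.0
position: [585.5, -82.8, 256.8]
orientation: [0.001, 0.996, 0.09, 0.003]
ft_force: [0.2, -0.6, 0.6]
grip_width: 28.2
```

```bash
python3 - <<'E'
from h import *
delta([616.7,74.7,250])
im=cams.capture('scene'); cv2.imwrite("pics/scene3.png",im)
cv2.imwrite('pics/b3.png',cv2.resize(im[150:250,190:290],None,fx=5,fy=5))
E
```

```text
t 4.0 pos [585.5 -82.8 256.8] rotvec deg [ 0.1  -0.37  0.06] shift cm [  5.88 -14.94   0.69] F [ 0.2 -0.6  0.6] w 28.2
```

View pics/b3.png

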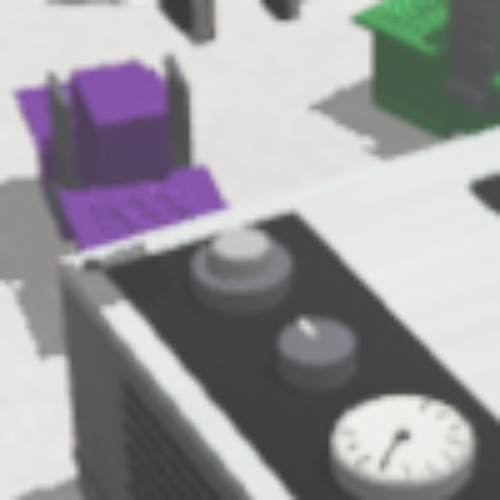

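The button is up again, its cap at crop (240,248), just as before. Now I move over the cassette.

Request:
arm_command:
  moves:
    - [[0, 0, 0, 1.2, -3, 0, 0.9], [0, 0, 0, 2.9, -7.5, 0, 0.9], [0, 0, 0, 4.7, -12, 0, 0.9], [0, 0, 0, 5.6, -14.4, 0, 0.9], [0, 0, 0, 5.9, -14.9, 0.5, 0.9], [0, 0, 0, 5.9, -14.9, 1, 0.9], [0, 0, 0, 5.9, -14.9, 1, 0.9], [0, 0, 0, 5.9, -14.9, 1, 0.9]]

```text
t: 4.85
position: [614.8, 71.1, 241.5]
orientation: [0.001, 0.996, 0.088, -0.001]
ft_force: [-0.3, -1.6, 0.3]
grip_width: 76.9
```

```bash
python3 - <<'E'
from h import *
delta([616.7,74.7,200])
im=cams.capture('scene'); cv2.imwrite("pics/scene4.png",im)
cv2.imwrite('pics/b4.png',cv2.resize(im[110:250,250:400],None,fx=4,fy=4))
E
```

```text
t 4.85 pos [614.8  71.1 241.5] rotvec deg [ 0.05  0.1  -0.17] shift cm [ 0.26 -0.32  4.15] F [-0.3 -1.6  0.3] w 76.9
```

View pics/b4.png

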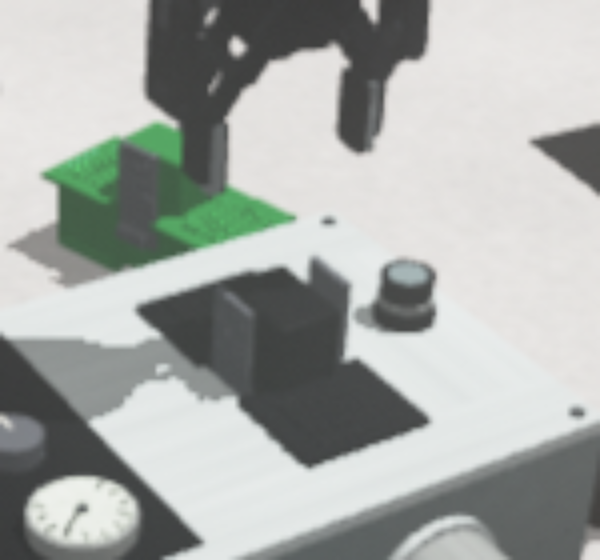

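The open fingers at crop (205,180) and (355,145) straddle the tabs at (235,340) and (330,305), with the loupe outside. I correct the position and lower to just above the tabs.

Request:
arm_command:
  moves:
    - [[0, 0, 0, 0.1, -0.15, 1, 0.9], [0, 0, 0, 0.2, -0.3, 2.5, 0.9], [0, 0, 0, 0.2, -0.3, 3.8, 0.9], [0, 0, 0, 0.2, -0.3, 4.2, 0.9], [0, 0, 0, 0.2, -0.3, 4.2, 0.9], [0, 0, 0, 0.2, -0.3, 4.2, 0.9]]

```text
t: 5.5
position: [616.5, 77.0, 200.4]
orientation: [0.0, 0.996, 0.09, 0.0]
ft_force: [-0.2, 0.9, -0.4]
grip_width: 76.8
```

```bash
python3 - <<'E'
from h import *
delta([616.7,74.7,149.5])
im=cams.capture('scene'); cv2.imwrite("pics/scene5.png",im)
t=cams.capture('top'); cv2.imwrite("pics/top5.png",t)
cv2.imwrite('pics/b5.png',np.hstack([cv2.resize(im[110:230,270:370],None,fx=4,fy=4),cv2.resize(t[120:240,200:300],None,fx=4,fy=4)]))
E
```

```text
t 5.5 pos [616.5  77.  200.4] rotvec deg [ 0.   -0.01  0.02] shift cm [-0.03  0.23  5.09] F [-0.2  0.9 -0.4] w 76.8
```

View pics/b5.png

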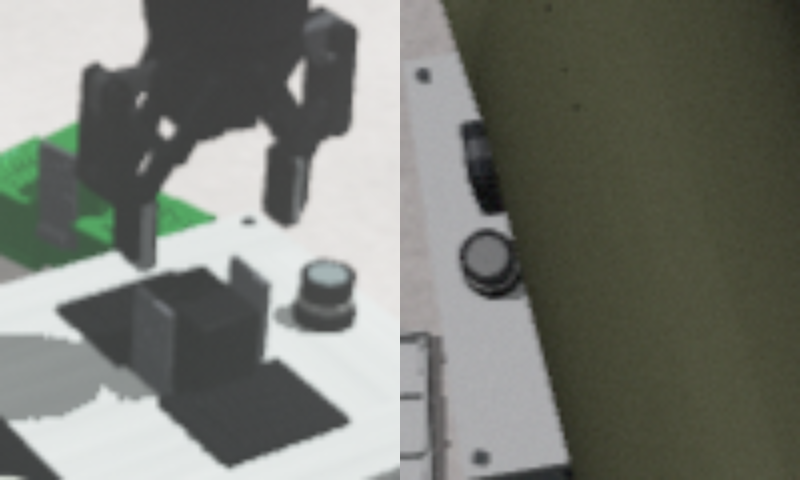

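Request:
arm_command:
  moves:
    - [[0, 0, 0, 0, 0.2, 0, 0.9], [0, 0, 0, 0, 0.2, 0, 0.9], [0, 0, 0, 0, 0.2, 0, 0.9], [0, 0, 0, 0, 0.2, 0, 0.9]]

```text
t: 6.0
position: [616.8, 75.0, 200.5]
orientation: [0.0, 0.996, 0.089, 0.0]
ft_force: [0.4, 0.1, 0.2]
grip_width: 76.8
```

Request:
arm_command:
  moves:
    - [[0, 0, 0, 0, 0, 0, 0.9]]

```text
t: 6.1
position: [616.8, 75.1, 200.3]
orientation: [0.0, 0.996, 0.09, 0.0]
ft_force: [-0.6, 0.0, 0.8]
grip_width: 76.8
```

Request:
arm_command:
  moves:
    - [[0, 0, 0, 0, 0, 0.7, 0.9], [0, 0, 0, 0, 0, 1.5, 0.9], [0, 0, 0, 0, 0, 2.3, 0.9], [0, 0, 0, 0, 0, 3.1, 0.9], [0, 0, 0, 0, 0, 3.9, 0.9], [0, 0, 0, 0, 0, 4.6, 0.9], [0, 0, 0, 0, 0, 5.0, 0.9], [0, 0, 0, 0, 0, 5.0, 0.9], [0, 0, 0, 0, 0, 5.0, 0.9]]

```text
t: 7.0
position: [616.9, 75.1, 150.5]
orientation: [0.0, 0.996, 0.09, 0.0]
ft_force: [0.2, 0.6, -0.1]
grip_width: 76.9
```

```bash
python3 - <<'E'
from h import *
delta([616.7,74.7,149.5])
im=cams.capture('scene'); cv2.imwrite("pics/scene6.png",im)
cv2.imwrite('pics/b6.png',cv2.resize(im[130:240,270:380],None,fx=5,fy=5))
E
```

```text
t 7.0 pos [616.9  75.1 150.5] rotvec deg [ 0.01 -0.02  0.02] shift cm [-0.03  0.03  0.1 ] F [ 0.2  0.6 -0.1] w 76.9
```

View pics/b6.png

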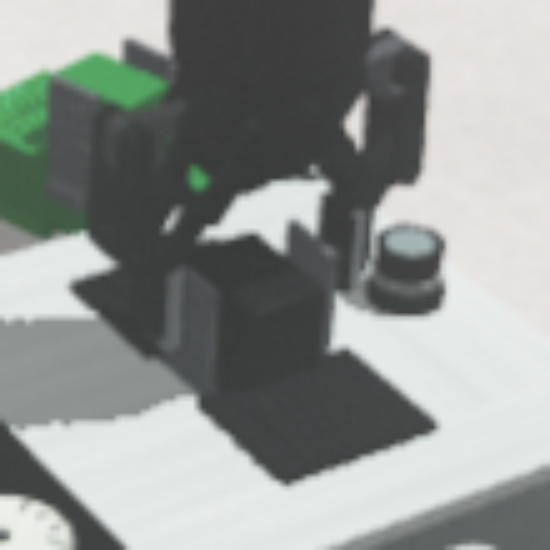

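The fingers straddle both tabs, and the +y finger at crop (345,240) passes clear of the loupe (408,270). No contact force. I close.

Request:
arm_command:
  moves:
    - [[0, 0, 0, 0, 0, 0, 0.7], [0, 0, 0, 0, 0, 0, 0.5], [0, 0, 0, 0, 0, 0, 0.3], [0, 0, 0, 0, 0, 0, 0.3], [0, 0, 0, 0, 0, 0, 0.2], [0, 0, 0, 0, 0, 0, 0], [0, 0, 0, 0, 0, 0, 0], [0, 0, 0, 0, 0, 0, 0], [0, 0, 0, 0, 0, 0, 0], [0, 0, 0, 0, 0, 0, 0]]

```text
t: 8.05
position: [617.9, 75.3, 153.4]
orientation: [0.0, 0.996, 0.09, 0.002]
ft_force: [-3.1, -0.7, 11.1]
grip_width: 45.6
```

```bash
python3 - <<'E'
from h import *
delta([616.7,74.7,149.5])
im=cams.capture('scene'); cv2.imwrite("pics/scene7.png",im)
cv2.imwrite('pics/b7.png',cv2.resize(im[130:240,270:380],None,fx=5,fy=5))
E
```

```text
t 8.05 pos [617.9  75.3 153.4] rotvec deg [ 0.05 -0.2   0.01] shift cm [-0.13  0.04  0.39] F [-3.1 -0.7 11.1] w 45.6
```

View pics/b7.png

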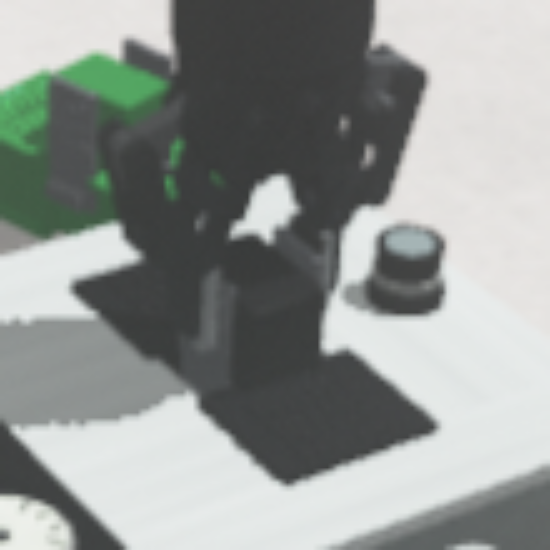

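Both tabs are pinched at a width of 45.6 mm, and the head sits between them (crop (265,330)). The 11 N reading is the drag of the pads swinging along the tabs. I lift slowly.

Request:
arm_command:
  moves:
    - [[0, 0, 0, 0, 0, -0.3, 0], [0, 0, 0, 0, 0, -0.6, 0], [0, 0, 0, 0, 0, -1.0, 0], [0, 0, 0, 0, 0, -1.5, 0], [0, 0, 0, 0, 0, -2.0, 0], [0, 0, 0, 0, 0, -2.0, 0]]

```text
t: 8.7
position: [617.0, 75.1, 171.2]
orientation: [0.0, 0.996, 0.09, 0.0]
ft_force: [-0.0, 0.8, -3.0]
grip_width: 45.1
```

```bash
python3 - <<'E'
from h import *
delta([616.7,74.7,250])
im=cams.capture('scene'); cv2.imwrite("pics/scene8.png",im)
cv2.imwrite('pics/b8.png',cv2.resize(im[130:240,270:380],None,fx=5,fy=5))
E
```

```text
t 8.7 pos [617.   75.1 171.2] rotvec deg [ 0.01 -0.04  0.02] shift cm [-0.04  0.04 -7.88] F [-0.   0.8 -3. ] w 45.1
```

View pics/b8.png

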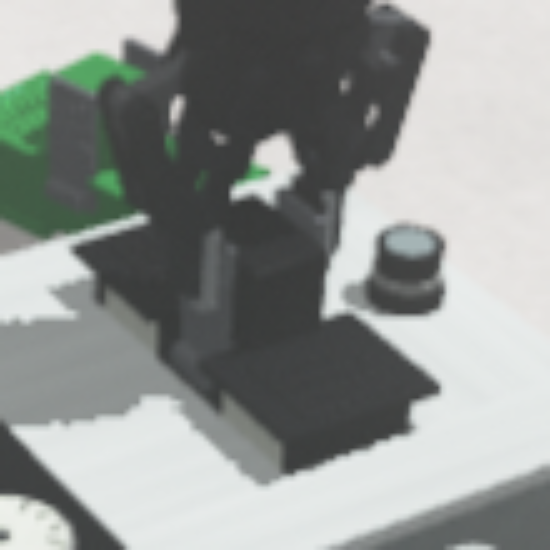

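The cassette is coming out level. The pleated body shows under the flange at crop (250,440), and the wrist carries 3 N, so it is free. I continue straight up.

Request:
arm_command:
  moves:
    - [[0, 0, 0, 0, 0, -0.6, 0], [0, 0, 0, 0, 0, -1.4, 0], [0, 0, 0, 0, 0, -2.4, 0], [0, 0, 0, 0, 0, -3.4, 0], [0, 0, 0, 0, 0, -4.4, 0], [0, 0, 0, 0, 0, -5.4, 0], [0, 0, 0, 0, 0, -6.4, 0], [0, 0, 0, 0, 0, -7.4, 0], [0, 0, 0, 0, 0, -8.4, 0], [0, 0, 0, 0, 0, -9.4, 0], [0, 0, 0, 0, 0, -10.0, 0], [0, 0, 0, 0, 0, -10.3, 0]]

```text
t: 9.95
position: [617.0, 75.1, 274.2]
orientation: [0.0, 0.996, 0.09, 0.0]
ft_force: [0.4, 0.2, -3.3]
grip_width: 45.5
```

Request:
arm_command:
  moves:
    - [[0, 0, 0, 0, 0, 0, 0], [0, 0, 0, 0, 0, 0, 0], [0, 0, 0, 0, 0, 0, 0], [0, 0, 0, 0, 0, 0, 0], [0, 0, 0, 0, 0, 0, 0], [0, 0, 0, 0, 0, 0, 0], [0, 0, 0, 0, 0, 0, 0], [0, 0, 0, 0, 0, 0, 0]]

```text
t: 10.75
position: [616.8, 75.0, 273.3]
orientation: [0.0, 0.996, 0.09, -0.0]
ft_force: [0.5, -0.8, -3.3]
grip_width: 45.3
```

```bash
python3 - <<'E'
from h import *
delta([616.7,74.7,275])
im=cams.capture('scene'); cv2.imwrite("pics/scene9.png",im)
cv2.imwrite('pics/b9.png',cv2.resize(im[70:280,190:410],None,fx=2.7,fy=2.7,interpolation=cv2.INTER_CUBIC))
t=cams.capture('top'); cv2.imwrite("pics/top9.png",t); print(np.abs(ctrl.state()['joint_vel']).max())
E
```

```text
t 10.75 pos [616.8  75.  273.3] rotvec deg [0.01 0.   0.02] shift cm [-0.01  0.03 -0.17] F [ 0.5 -0.8 -3.3] w 45.3
0.002694421636914481
```

View pics/b9.png

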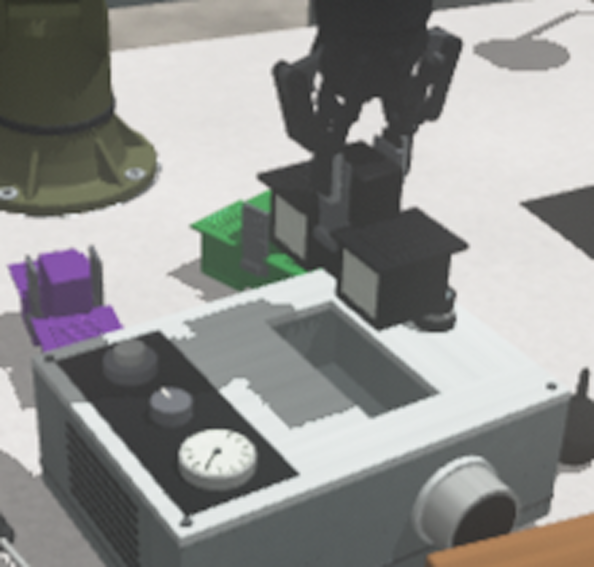

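View pics/top9.png

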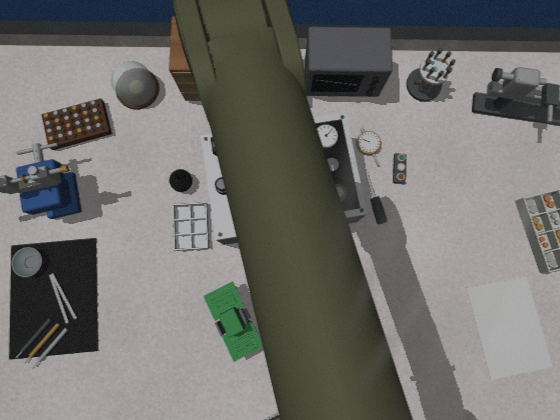

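The cassette hangs clear of the empty well (crop (350,360)). The button is up, the loupe at (437,310) is in place, and the other bystanders are unchanged. I check level and height numerically by casting rays through the flange corners.

```bash
python3 - <<'E'
from h import *
im=cv2.imread('pics/scene9.png'); cv2.imwrite('pics/b10.png',cv2.resize(im[115:205,275:375],None,fx=6,fy=6,interpolation=cv2.INTER_CUBIC))
y=.179
c0=np.array([616.8,74.9]); ex=np.array([np.cos(y),np.sin(y)]);ey=np.array([-np.sin(y),np.cos(y)])
for L in (116,120):
  for n,x,yy,z in [('fl+x+y',78,36,4),('fl+x-y',78,-36,4),('fl-x-y',-78,-36,4),('body+x-y bot',70,-28.5,-50),('body+x+y bot',70,28.5,-50)]:
    p=proj('scene',[*(c0+ex*x+ey*yy),130.6+L+z]); print(L,n,((p-[275,115]+.5)*6-.5).round(0))
E
```

```text
116 fl+x+y [537. 283.]
116 fl+x-y [340. 344.]
116 fl-x-y [ 63. 126.]
116 body+x-y bot [333. 478.]
116 body+x+y bot [483. 428.]
120 fl+x+y [538. 271.]
120 fl+x-y [341. 332.]
120 fl-x-y [ 64. 115.]
120 body+x-y bot [334. 467.]
120 body+x+y bot [485. 417.]
```

View pics/b10.png

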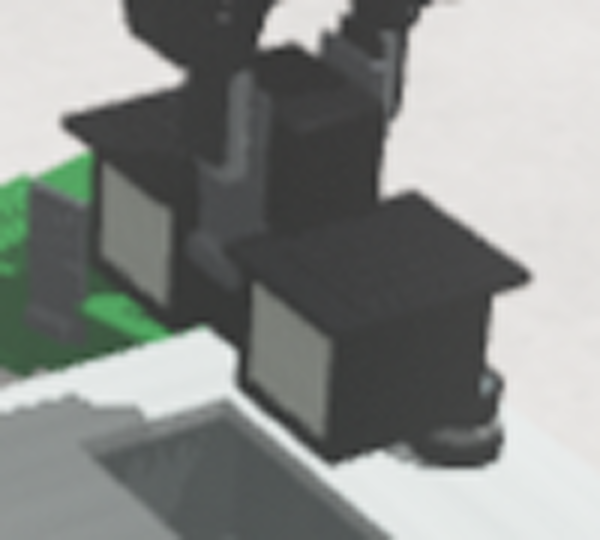

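The corners match a level cassette raised about 120 mm: predicted (538,271), (341,332), (64,115) and body bottom (334,467), observed (530,273), (338,330), (63,122) and (333,464). The underside is therefore about 70 mm above the top, with a tilt of no more than about 1°. I hand it in.

```bash
python3 - <<'E'
from workcell import ctrl
ctrl.finish_job(); s=ctrl.state(); print(s['t'],s['position'],s['grip_width'])
E
```

```text
the job is handed in; nothing more can be done
the job is handed in; nothing more can be done
```

I stopped the extractor and lifted out the black filter cassette. I handed the job in with the arm at rest and still holding the cassette by its pinched catches, at about 11 s of the 42 s allowed.

- **Button:** I pressed it with the shut fingertips until it stalled on its stop at 11 N, then let go. The picture afterwards showed it back up.
- **Cassette:** I pinched both catches (gripper reading 45.6 mm) and lifted straight up about 120 mm. The last picture puts its underside about 70 mm above the extractor's top, well over the 3 cm needed. The wrist carried a steady 3.3 N.
- **Disagreements:**
  - The 45.6 mm gripper reading is below the 49 mm given for fully pinched tabs. I put that down to the pads giving.
  - One flange corner appeared about 2 mm lower than a level cassette would give. That is a tilt of 1° at most, and within measurement error.
- **Other things:** the loupe and the bystanders I could see had not moved. In the last pictures the arm hid the purple look-alike and the watch movement holder from the top camera. The purple one still showed in place in the scene camera, but I did not check the holder. The arm passed well above it.

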